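# Nest three square pans on one hook

### The arm

A 6-joint arm with a two-finger parallel gripper is mounted at the origin on the work surface; the furniture and walls round the work are solid. World frame = base frame: x ahead of the robot, y to its left, z up, the work surface at z = 0. Lengths are in m, angles in rad, forces in N, time in s.
With the tool pointing down it reaches from about 0.35 to 0.975 m from the base axis. Payload 17.4 kg.
Tool frame: the origin (TCP) lies between the finger pads; the fingertips stand 14 mm ahead of it and the grasp point (between the pads) lies 5 mm behind it; z points along the fingers, x is the direction in which the jaws open and shut, and the axes are right-handed (so a half turn about z gives the same grasp; the last joint's range is limited). The gripper opens to 85 mm and grips with 20 to 120 N. Pads are 22 mm wide; open, the fingers measure 114 mm over their backs; the gripper's body (76 mm by 85 mm) begins 54 mm behind the grasp point. The pads swing forward as they close: fully open they stand 13 mm farther back than shut.
Start: joints at [-1.155, 0.116, 1.442, -0, 1.584, -0.038], TCP at [0.296, -0.607, 0.223] pointing down, gripper open.
Joint ranges: [-2.83, 2.83], [-0.83, 2.19], [0.07, 2.5], [-1.14, 4.28], [0.01, 3], [-2.97, 2.97]. Speed limits (rad/s): [1.89, 1.89, 2.22, 3.14, 3.14, 3.14].

### API

Orientations are given as a 3x3 rotation matrix whose columns are the frame's x, y, z axes.
In Python, from rig import env gives the robot as it stands.
- The arm moves only by the shell command python3 -m creep 'ROWS' [FORCE]. ROWS is JSON, a list of rows, each a list of 5 numbers: the shift along the tool's x, y, z as a fraction of full scale, then the turn about the tool's z as a fraction of full scale, then the gripper's target within -1 to 1 (shut at 1, half-way at 0, fully open at -1). In form: [[x, y, z, twist, grip], ...]. A call has 1 to 10 rows; each row is the pose to reach, as a shift and turn from the pose commanded when the call began, along the tool's axes at that moment; what a row does not reach only later rows make up. Full scale, the value 1, is 0.5 m for a shift and pi/2 rad for a turn. A row lasts 1/10 s, in which the tool goes at most 50 mm and 8.59 degrees, less where a joint would pass 70% of its speed; a pose out of reach is approached as far as the arm can. A call with a number of a shift or a turn outside -1 to 1 is refused whole. A call with a gripper value outside its range is refused whole. The fingers move at their own pace and stop on an object; FORCE is the grip in N (left out, the last holds). Time passes only in rows, so rows that repeat a pose let the fingers close. It gives the time, the measured TCP pose, the force and the opening at its end, in the units of the state.
- env.observe(): the state, without advancing time (a new reading comes with each control period).
- env.camera(name): name is "side" or "top" or "wrist"; returns (picture, depth): 420x560x3 uint8, blue, green, red; 420x560 float32, m along the optical axis (not along the pixel's ray), 0 where there is no reading.
- env.camera_info(name): a dict with "intrinsics" (3x3 intrinsics, pixels), "dist_coeffs" ([k1, k2, p1, p2, k3] as OpenCV has them; the pictures are not rectified), "R" (3x3) and "t" (3): a world point X has camera coordinates R X + t; the wrist camera has in their place "hand_eye" (4x4, takes a point from camera to tool coordinates, whose origin is the TCP and whose axes are the tool frame's). Camera axes: x right, y down, z forward; pixel columns grow to the right and rows downward; lengths in m; the calibration is good to about 2 mm. A picture is of the moment at which its call begins: read the wrist's pose just before it. camera_info takes no time and is no camera call.
- env.close_job(): hands the job in, once; it reports no verdict.
The state is a dict: "time": time; "qpos": joint angles; "dq": joint speeds; "effort": joint torques, N m; "eef_pos": TCP position; "ee_rot": TCP orientation; "ft_force": force on the tool from outside, world axes, zero at the start; "torque": the same for the moment, N m; "width": finger opening in m.
Only numpy, scipy, OpenCV 4.12 (cv2) and the standard library are available. Lean on these libraries where they do the work, as an engineer would, in place of code of your own. Each camera call takes 0.05 s, during which the arm holds its last target. There are 200 camera calls.

### The job

Hang the three square pans on the hook nested largest first, then medium, then small: bring each eye over the upturned tip, let it down on to the arm, and slide it back until it is home against the stop plate on the arm (the first) or the pan before it. Where that plate sits has to be felt: press each pan home with a steady light push of about 6 to 10 N for a second, never more than 25 N, then let it go. Finish with all three hanging still, straight and close together, and leave the other things on the table where they are.

Things in the scene. Friction and masses are not known exactly. Their poses are not given: they have to be found in the camera images.
- pan_large: large square aluminium pan, 130 g (+-30 %). Origin: middle of the peaked eye at its handle's top; z up, x normal to the pan (back to +x, open side to -x). Eye: 7 mm thick in x, 34 mm wide in y, z -23 to +24; grip its straight sides (z -23 to +4) from above across y. Hole 20 mm wide, floor z -16.5, peak z +15.7 with sides sloping 36 deg. Hung, the hook arm's axis lies at z +10.8
- large_tray (a point): centre of the large pan's 104 x 104 mm tray, 110 mm below the eye, axes as the pan's; tray back at x +3.5, rim to x -10.5. Its top rim is notched by the handle, so that smaller pans nest inside it
- holder_large: fixed wooden block whose slot holds the large pan upright by its lowest 27 mm, with 2.5 to 3 mm play; origin on the table under the eye (eye middle 185 mm up), axes as the pan's. The pan comes out straight up
- pan_medium: medium square aluminium pan, 90 g (+-30 %). Origin: middle of the peaked eye at its handle's top; z up, x normal to the pan (back to +x, open side to -x). Eye: 7 mm thick in x, 42 mm wide in y, z -23 to +24; grip its straight sides (z -23 to +4) from above across y. Hole 28 mm wide, floor z -16.5, peak z +15.7 with sides sloping 36 deg. Hung, the hook arm's axis lies at z +10.8
- medium_tray (a point): centre of the medium pan's 78 x 78 mm tray, 110 mm below the eye, axes as the pan's; tray back at x +3.5, rim to x -10.5. Its top rim is notched by the handle, so that smaller pans nest inside it
- holder_medium: fixed wooden block whose slot holds the medium pan upright by its lowest 27 mm, with 2.5 to 3 mm play; origin on the table under the eye (eye middle 185 mm up), axes as the pan's. The pan comes out straight up
- pan_small: small square aluminium pan, 60 g (+-30 %). Origin: middle of the peaked eye at its handle's top; z up, x normal to the pan (back to +x, open side to -x). Eye: 7 mm thick in x, 50 mm wide in y, z -23 to +24; grip its straight sides (z -23 to +4) from above across y. Hole 36 mm wide, floor z -16.5, peak z +15.7 with sides sloping 36 deg. Hung, the hook arm's axis lies at z +10.8
- small_tray (a point): centre of the small pan's 54 x 54 mm tray, 110 mm below the eye, axes as the pan's; tray back at x +3.5, rim to x -10.5. Its top rim is notched by the handle, so that smaller pans nest inside it
- holder_small: fixed wooden block whose slot holds the small pan upright by its lowest 27 mm, with 2.5 to 3 mm play; origin on the table under the eye (eye middle 185 mm up), axes as the pan's. The pan comes out straight up
- hook_stand: fixed hook stand; origin on the table under its post (head 30 mm wide, 237 mm tall; foot 120x64x10 mm). The hook's arm, a level 8 mm bar, runs from the post along -x, axis at z 225. On it a steel stop plate (26 mm wide, 14 above to 42 below the axis) is clamped, its front anywhere from x -40 to -56: NOT reported, feel for it; it gives 1 mm per 4 N (7 mm at most). Pans lie eye to eye before it
- hook_arm (a point): point on the axis of the hook's arm, 92 mm before the post (x -92 of the stand) and 20 mm behind the upward bend: a good place to let an eye down on to the arm
- hook_tip (a point): centre of the hook's ball tip (radius 4 mm), x -124, z 237 of the stand; from x -112 the bar turns up at 45 deg to it, so its top stands 16 mm above the arm's axis. With the arm's axis about 7 mm below the eye's middle the eye passes tip and arm freely
- tape_gaffer: bystander, to be left alone: small black roll of tape, 62 mm across, 19 high, lying flat; origin at its underside's centre
- tomato: bystander, to be left alone: tomato, 70 mm; origin at its underside's centre
- green_cap: bystander, to be left alone: green screw cap, 33 mm across, 17 high; origin at its underside's centre
- pink_clip_box: bystander, to be left alone: little pink box, 30x45x18 mm; origin at its underside's centre
- spring_clamp: bystander, to be left alone: orange spring clamp, 53x111x15 mm, lying flat; origin at its underside's centre
Not all that is in view belongs to the job. What is shaped like the pan_small but black is not meant.

How it is judged:
By the outcome, as a careful person would: the job done as asked, in the order asked, and still so for the second after the job is handed in, with the robot touching nothing.
It also fails if it takes over 72 s, if anything falls off the work surface, if the arm or the gripper's body presses on something with over 40 N, if the wrist force passes 120 N, or if a joint passes its speed limit or range.

## Working session

There is one attempt and no reset: what is moved stays moved. The work goes in short steps, Python scripts to look and compute and a shell command to move; the robot and the scene stay as the last step left them, time stands still between calls to the robot, and variables do not carry over. Pictures are saved under pics/ and viewed, about 8 in all and at most 12, crops included, and the job is handed in when it is done.

```bash
ls; mkdir -p pics; cat > h.py <<'E'
from rig import env
import numpy as np, cv2
def cam(n):
    s=env.observe(); p,d=env.camera(n); i=env.camera_info(n)
    K=np.array(i["intrinsics"]);D=np.array(i["dist_coeffs"],float)
    if n=="wrist":
        H=np.array(i["hand_eye"]); T=np.eye(4);T[:3,:3]=s["ee_rot"];T[:3,3]=s["eef_pos"]; T=T@H
        R=T[:3,:3].T;t=-R@T[:3,3]
    else: R=np.array(i["R"]);t=np.array(i["t"]).ravel()
    np.savez("last_%s.npz"%n,p=p,d=d,K=K,D=D,R=R,t=t); return p,d
def ld(n):
    return np.load("last_%s.npz"%n)
def rays(c,uv):
    q=cv2.undistortPoints(np.array(uv,float).reshape(-1,1,2),c["K"],c["D"]).reshape(-1,2)
    return np.c_[q,np.ones(len(q))]
def pix(c,uv,dep=None):
    r=rays(c,uv)
    if dep is None: dep=np.array([c["d"][int(v),int(u)] for u,v in uv])
    return (r*np.asarray(dep)[:,None]-c["t"])@c["R"]
def onplane(c,uv,z):
    r=rays(c,uv)@c["R"]; o=-c["t"]@c["R"]
    return o+r*((z-o[2])/r[:,2])[:,None]
def proj(c,X):
    return cv2.projectPoints(np.array(X,float).reshape(-1,1,3),cv2.Rodrigues(c["R"])[0],c["t"],c["K"],c["D"])[0].reshape(-1,2)
def cloud(c):
    h,w=c["d"].shape; u,v=np.meshgrid(range(w),range(h)); uv=np.c_[u.ravel(),v.ravel()]
    return pix(c,uv,c["d"].ravel()).reshape(h,w,3)
E
python3 - <<'E'
from h import *
s=env.observe(); print({k:np.round(v,4).tolist() for k,v in s.items()})
for n in("top","side"):
    p,d=cam(n); cv2.imwrite(f"pics/{n}0.png",p); c=ld(n); print(n,-c["t"]@c["R"],c["R"][2])
E
```

```text
pics
{'time': 0.0, 'qpos': [-1.1548, 0.1165, 1.4423, -0.0, 1.584, -0.0378], 'dq': [0.0008, -0.0007, -0.0001, 0.0005, -0.0001, -0.0002], 'effort': [-0.0017, -73.1986, -63.2494, -0.0, 0.0062, 0.0001], 'eef_pos': [0.2958, -0.6065, 0.222], 'ee_rot': [[0.4384, -0.8988, -0.0005], [-0.8988, -0.4384, 0.001], [-0.0011, -0.0, -1.0]], 'ft_force': [0.1053, 0.1158, 1.0972], 'torque': [-0.0114, 0.0634, -0.0104], 'width': 0.0855}
top [0.36223432 0.02238892 1.23952035] [ 0.06965246 -0.02748905 -0.9971925 ]
side [0.13869393 0.6683479  0.77091207] [ 0.32663825 -0.68358913 -0.65269698]
```

View pics/top0.png

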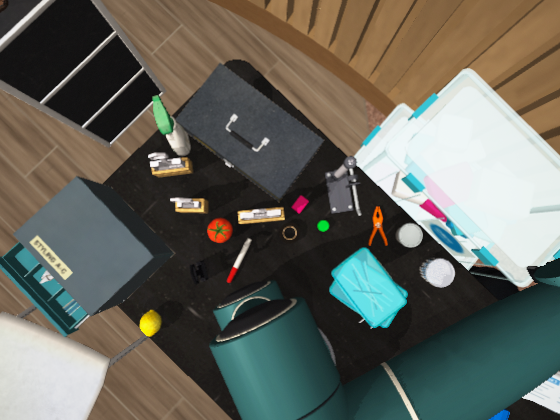

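View pics/side0.png

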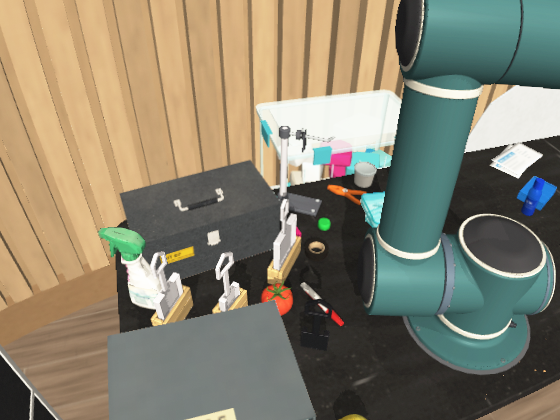

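Top: three bright pans in wooden holders near (170,165), (190,205), (260,215); hook stand (342,185); a black pan-like thing (200,270) is the decoy. I'll enlarge.

```bash
python3 - <<'E'
from h import *
c=ld("top"); X=cloud(c); p=c["p"]; np.set_printoptions(precision=4,suppress=True)
print(c["K"])
a=cv2.resize(p[140:290,140:220],None,fx=4,fy=4,interpolation=cv2.INTER_CUBIC)
b=cv2.resize(p[140:290,230:350],None,fx=4,fy=4,interpolation=cv2.INTER_CUBIC)
cv2.imwrite("pics/zt.png",np.hstack([a,b])[:600,:800])
s=ld("side");q=s["p"]
cv2.imwrite("pics/zs.png",cv2.resize(q[110:335,120:350],None,fx=2.6,fy=2.6,interpolation=cv2.INTER_CUBIC))
# height clusters
for n,(u0,u1,v0,v1) in {"A":(140,200,145,182),"B":(165,212,190,218),"C":(230,292,200,226),"H":(320,368,150,218)}.items():
    R=X[v0:v1,u0:u1].reshape(-1,3)
    for z0,z1 in((.03,.06),(.06,.15),(.15,.2),(.195,.225),(.225,.26)):
        m=(R[:,2]>z0)&(R[:,2]<z1); Q=R[m]
        if m.sum()>3:
            r=cv2.minAreaRect(Q[:,:2].astype(np.float32)*1000); print(n,z0,z1,m.sum(),Q.mean(0),np.array(r[0]),np.array(r[1]),r[2],Q[:,2].max())
E
```

```text
[[433.9258   0.     284.0039]
 [  0.     433.9258 207.1613]
 [  0.       0.       1.    ]]
A 0.03 0.06 309 [0.5698 0.2906 0.0454] [582.6184 300.9456] [ 74.5214 101.1479] 6.520501613616943 0.05997405819356822
A 0.06 0.15 395 [0.5683 0.2926 0.0854] [581.052  301.8926] [71.8069 99.4295] 6.3937225341796875 0.14803678682819385
A 0.15 0.2 83 [0.5658 0.2983 0.1783] [566.1349 299.7594] [ 6.9679 41.5535] 6.78077507019043 0.19953326063303053
A 0.195 0.225 49 [0.5666 0.2991 0.2018] [566.7697 299.5447] [ 6.8772 37.9398] 8.895742416381836 0.21049291916138205
B 0.03 0.06 124 [0.4497 0.2416 0.0481] [453.5656 242.5597] [72.912  33.3057] 88.3826904296875 0.05906622469986947
B 0.06 0.15 235 [0.4511 0.2379 0.0801] [454.0339 244.3113] [76.1662 32.5108] 89.07795715332031 0.12430196905415283
B 0.15 0.2 64 [0.4567 0.2408 0.1819] [458.0302 243.5144] [48.7587  7.1969] 88.19959259033203 0.19920732346107028
B 0.195 0.225 48 [0.4585 0.244  0.2022] [458.785  243.9202] [44.7985  7.1695] 84.46727752685547 0.21184869589965535
C 0.03 0.06 273 [0.4207 0.0526 0.0488] [433.199   65.8887] [ 55.8008 150.8943] 4.521844863
[... 276 characters left out ...]
[0.4277 0.0527 0.2031] [427.8771  52.8548] [ 6.8604 31.5574] 7.197133541107178 0.20824585408641386
H 0.03 0.06 17 [ 0.5303 -0.1592  0.0434] [ 530.9446 -159.5707] [17.8907  6.2497] 43.470970153808594 0.0573281301258426
H 0.06 0.15 53 [ 0.5305 -0.1591  0.1072] [ 530.4557 -160.5897] [18.7959  7.1621] 53.9309196472168 0.1499708166150284
H 0.15 0.2 35 [ 0.5205 -0.1604  0.1759] [ 510.463  -168.9713] [57.8636 24.4917] 3.779940605163574 0.19922490999269366
H 0.195 0.225 26 [ 0.496  -0.1627  0.2176] [ 486.2673 -167.8149] [113.7343  21.1592] 24.949398040771484 0.22488516524621566
H 0.225 0.26 352 [ 0.496  -0.1686  0.2342] [ 480.4093 -173.8778] [140.808   28.9399] 10.465130805969238 0.24760105081216732
```

View pics/zt.png

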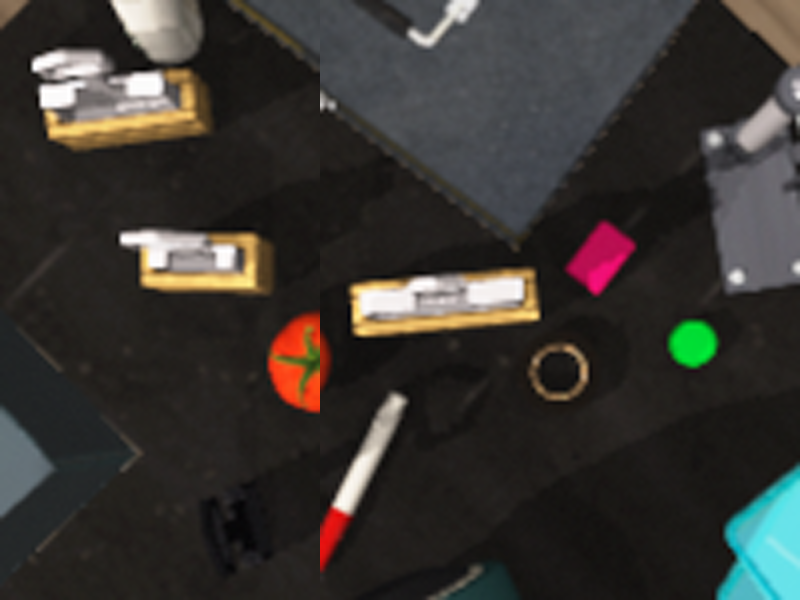

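View pics/zs.png

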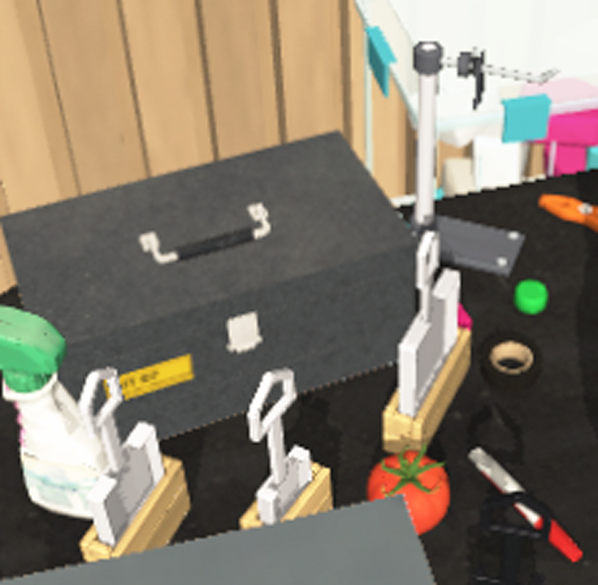

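```bash
python3 - <<'E'
from h import *
np.set_printoptions(precision=4,suppress=True)
c=ld("top"); X=cloud(c)
s=ld("side"); S=cloud(s)
# side-camera clusters for eyes and trays
al=np.r_[X.reshape(-1,3),S.reshape(-1,3)]
tag=np.r_[np.zeros(X[...,0].size),np.ones(S[...,0].size)]
for n,(x,y) in {"L":(.428,.053),"M":(.5665,.2995),"S":(.4585,.244)}.items():
  for z0,z1 in((.01,.045),(.08,.12),(.16,.212)):
    for k in(0,1):
      m=(tag==k)&(abs(al[:,0]-x)<.045)&(abs(al[:,1]-y)<.085)&(al[:,2]>z0)&(al[:,2]<z1); Q=al[m]
      if m.sum()>8:
        r=cv2.minAreaRect(Q[:,:2].astype(np.float32)*1000); print(n,z0,z1,"ts"[k],m.sum(),np.array(r[0]),np.array(r[1]),round(r[2],1), np.percentile(Q[:,0],[2,50,98]),np.percentile(Q[:,2],[2,98]))
for k in(0,1):
  for z0,z1 in((.218,.231),(.231,.26),(.19,.215)):
    m=(tag==k)&(al[:,0]>.36)&(al[:,0]<.6)&(abs(al[:,1]+.17)<.05)&(al[:,2]>z0)&(al[:,2]<z1); Q=al[m]
    o=np.argsort(Q[:,0]); print("H",k,z0,len(Q)); print(Q[o][::max(1,len(Q)//22)])
for nm,(u,v) in {"toolbox":(260,110),"boxcorner":(270,190),"boxleft":(190,125),"bottle":(160,105),"bottle2":(170,135)}.items(): print(nm,X[v,u])
E
```

```text
L 0.01 0.045 t 223 [398.0479  52.5326] [ 83.5557 164.7174] 27.2 [0.3834 0.4176 0.4647] [0.0133 0.0434]
L 0.01 0.045 s 533 [409.7975  46.0068] [ 95.9707 138.5716] 21.3 [0.3869 0.41   0.4701] [0.0111 0.0443]
L 0.08 0.12 s 287 [443.0599  55.2374] [ 53.6921 107.0353] 4.3 [0.4129 0.4276 0.4718] [0.0807 0.1187]
L 0.16 0.212 t 55 [427.6577  53.1951] [ 7.2005 32.6482] 4.3 [0.4234 0.4265 0.4315] [0.1665 0.2082]
L 0.16 0.212 s 138 [426.173   54.9211] [ 7.5245 37.4589] 4.2 [0.4223 0.4251 0.4303] [0.165  0.2079]
M 0.01 0.045 t 247 [577.1425 299.3855] [63.5802 97.6138] 6.5 [0.5416 0.5612 0.6095] [0.0116 0.0437]
M 0.01 0.045 s 275 [556.4729 298.8691] [102.8272  32.3883] 89.1 [0.5431 0.5485 0.5714] [0.0115 0.0446]
M 0.08 0.12 t 154 [563.1879 299.3479] [15.3719 77.14  ] 6.4 [0.5529 0.5645 0.5733] [0.0805 0.1172]
M 0.08 0.12 s 408 [562.4485 300.1053] [15.5092 79.7764] 6.5 [0.5518 0.5645 0.5711] [0.0806 0.1164]
M 0.16 0.212 t 109 [566.3428 299.7844] [ 7.1642 41.5061] 6.3 [0.5615 0.5658 0.5714] [0.1646 0.2095]
M 0.16 0.212 s 242 [566.2198 300.7093] [ 8.8983 43.0631] 6.4 [0.56   0.5646 0.5705] [0.1625 0
[... 3713 characters left out ...]
85]
 [ 0.4807 -0.1572  0.2116]
 [ 0.4809 -0.1716  0.1976]
 [ 0.4813 -0.1583  0.2137]
 [ 0.482  -0.1796  0.2017]
 [ 0.4832 -0.1817  0.2061]
 [ 0.5242 -0.1635  0.1921]
 [ 0.5249 -0.1592  0.1914]
 [ 0.5255 -0.1654  0.2025]
 [ 0.526  -0.1608  0.202 ]
 [ 0.5269 -0.1567  0.2069]
 [ 0.5277 -0.1531  0.1968]
 [ 0.5284 -0.1548  0.1927]
 [ 0.5293 -0.1506  0.2007]
 [ 0.5315 -0.1546  0.2067]
 [ 0.5328 -0.1576  0.2017]
 [ 0.5335 -0.1536  0.1978]
 [ 0.5354 -0.1518  0.1953]
 [ 0.5373 -0.1554  0.2016]
 [ 0.5394 -0.1538  0.2019]
 [ 0.5408 -0.1569  0.1938]]
toolbox [0.6892 0.0487 0.146 ]
boxcorner [0.4827 0.0268 0.1469]
boxleft [0.652  0.2268 0.1479]
bottle [0.6856 0.2868 0.208 ]
bottle2 [0.6339 0.284  0.119 ]
```

```bash
cat >> h.py <<'E'
def plan(x,y,z,yawdeg):
    "pan-frame yaw; tool x -> -pan y"
    s=env.observe(); R=np.array(s["ee_rot"]); d=R.T@(np.array([x,y,z])-s["eef_pos"])
    cur=np.degrees(np.arctan2(R[1,0],R[0,0])); tw=-((yawdeg-90-cur+90)%180-90)
    print("rows x y z tw:",np.round(d/.5,4),round(tw/90,4)," now",np.round(s["eef_pos"],4),"F",np.round(s["ft_force"],2),"w",round(float(s["width"]),4),"t",round(float(s["time"]),2),"yaw",round(cur+90,2))
E
python3 - <<'E'
from h import *
np.set_printoptions(precision=4,suppress=True)
X=np.r_[cloud(ld("top")).reshape(-1,3),cloud(ld("side")).reshape(-1,3)]; n=len(X)//2
for nm,Y in(("t",X[:n]),("s",X[n:])):
  m=(Y[:,0]>.425)&(Y[:,0]<.472)&(abs(Y[:,1]+.175)<.02)&(Y[:,2]>.222)&(Y[:,2]<.2335); p=np.polyfit(Y[m,0],Y[m,1],1); print("arm",nm,m.sum(),np.degrees(np.arctan(p[0])),np.polyval(p,[.41,.4388,.53]),np.median(Y[m,2]))
  m=(Y[:,0]<.425)&(Y[:,0]>.38)&(abs(Y[:,1]+.175)<.03)&(Y[:,2]>.234)&(Y[:,2]<.25); print("tip",m.sum(),Y[m].mean(0),Y[m].min(0))
  m=(Y[:,0]>.51)&(Y[:,0]<.57)&(abs(Y[:,1]+.16)<.03)&(Y[:,2]>.2335)&(Y[:,2]<.25); print("head",cv2.minAreaRect(Y[m,:2].astype(np.float32)*1000))
  m=(Y[:,0]>.5)&(Y[:,0]<.65)&(Y[:,1]>.22)&(Y[:,1]<.38)&(Y[:,2]>.17)&(abs(Y[:,0]-.566)>.012);print("bottle",Y[m][Y[m][:,0].argsort()][:3])
plan(.427,.0535,.34,4.3)
E
```

```text
arm t 67 7.622475580714426 [-0.1806 -0.1767 -0.1645] 0.22900032114205918
tip 17 [ 0.4156 -0.1801  0.2385] [ 0.4104 -0.1829  0.2344]
head ((536.6028442382812, -164.29762268066406), (28.464956283569336, 26.47172737121582), 86.83140563964844)
bottle [[0.6209 0.2859 0.1839]
 [0.6214 0.2865 0.1714]
 [0.6215 0.2889 0.1813]]
arm s 61 8.217856042662175 [-0.1774 -0.1733 -0.1601] 0.2264228213173002
tip 10 [ 0.4137 -0.1756  0.2381] [ 0.4091 -0.1776  0.236 ]
head ((533.0346069335938, -159.40077209472656), (27.411495208740234, 28.138059616088867), 28.226476669311523)
bottle [[0.62   0.2884 0.1732]
 [0.6203 0.2795 0.1816]
 [0.6206 0.2846 0.1833]]
rows x y z tw: [-1.0717 -0.8145 -0.2348] 0.2411  now [ 0.2958 -0.6065  0.222 ] F [-0.3   0.44  0.05] w 0.0852 t 0.1 yaw 26.0
```

```bash
python3 -m creep '[[-0.1,-0.1,-0.235,0.1,-1],[-0.2,-0.16,-0.235,0.2,-1],[-0.3,-0.24,-0.235,0.24,-1],[-0.4,-0.32,-0.235,0.24,-1],[-0.5,-0.4,-0.235,0.24,-1],[-0.6,-0.48,-0.235,0.24,-1],[-0.7,-0.55,-0.235,0.24,-1],[-0.8,-0.62,-0.235,0.24,-1],[-0.9,-0.7,-0.235,0.24,-1],[-0.95,-0.75,-0.235,0.24,-1]]'
python3 -c "
from h import *
plan(.427,.0535,.34,4.3)"
```

```text
time: 1.1
eef_pos: [0.3929, -0.1537, 0.3375]
ee_rot: [[0.076, -0.997, 0.0], [-0.997, -0.076, -0.0], [0.0, -0.0, -1.0]]
ft_force: [1.7, 0.3, -0.6]
width: 0.0853
rows x y z tw: [-0.408  -0.0995 -0.0051] 0.0007  now [ 0.3929 -0.1537  0.3375] F [ 1.67  0.35 -0.59] w 0.0853 t 1.1 yaw 4.36
```

```bash
python3 -m creep '[[-0.1,-0.02,0,0,-1],[-0.2,-0.05,0,0,-1],[-0.3,-0.07,0,0,-1],[-0.408,-0.1,0,0,-1],[-0.408,-0.1,0,0,-1],[-0.408,-0.1,0,0,-1]]'
python3 - <<'E'
from h import *
plan(.427,.0535,.34,4.3)
p,d=cam("wrist"); c=ld("wrist"); X=cloud(c); print(env.camera_info("wrist")["hand_eye"])
cv2.imwrite("pics/w0.png",p)
Q=X.reshape(-1,3); 
for z0,z1 in((.16,.2),(.19,.215),(.10,.125),(.03,.06)):
  m=(Q[:,2]>z0)&(Q[:,2]<z1)&(abs(Q[:,0]-.427)<.035)&(abs(Q[:,1]-.053)<.07); r=cv2.minAreaRect(Q[m,:2].astype(np.float32)*1000); print(z0,m.sum(),r)
m=(Q[:,2]>.195)&(Q[:,2]<.26)&(Q[:,0]>.38)&(Q[:,1]<-.1);print("hook seen",m.sum(), Q[m][:: max(1,m.sum()//8)])
E
```

```text
time: 1.7
eef_pos: [0.4274, 0.0531, 0.3371]
ee_rot: [[0.08, -0.997, -0.001], [-0.997, -0.08, -0.0], [-0.0, 0.001, -1.0]]
ft_force: [-0.3, -0.8, 0.4]
width: 0.0854
rows x y z tw: [-0.0009  0.0008 -0.0059] 0.0033  now [0.4274 0.0531 0.3371] F [-0.26 -0.76  0.36] w 0.0854 t 1.7 yaw 4.59
[[ 9.99999691e-01  4.83722404e-04  6.19839432e-04 -2.44536621e-04]
 [-6.47783732e-04  9.53676189e-01  3.00834352e-01 -7.77332146e-02]
 [-4.45605791e-04 -3.00834661e-01  9.53676207e-01 -1.52295412e-01]
 [ 0.00000000e+00  0.00000000e+00  0.00000000e+00  1.00000000e+00]]
0.16 370 ((427.9403076171875, 55.40894317626953), (6.9583420753479, 33.37733840942383), 4.368925094604492)
0.19 377 ((427.8421936035156, 55.53293228149414), (6.973984241485596, 33.117401123046875), 4.345508098602295)
0.1 421 ((430.94580078125, 55.73160934448242), (0.985321581363678, 103.43273162841797), 4.074151992797852)
0.03 1322 ((423.9706115722656, 55.3804931640625), (35.47953414916992, 125.73320007324219), 4.239214897155762)
hook seen 682 [[ 0.54554908 -0.15830118  0.19531565]
 [ 0.53836658 -0.15248274  0.20552335]
 [ 0.53379257 -0.15172493  0.20502884]
 [ 0.52962189 -0.15501467  0.20018145]
 [ 0.49515708 -0.1554988   0.22086431]
 [ 0.48444949 -0.15622647  0.2051748 ]
 [ 0.48307953 -0.1563779   0.2125453 ]
 [ 0.43762724 -0.17077718  0.22626474]
 [ 0.41821919 -0.17380757  0.2317597 ]]
```

View pics/w0.png

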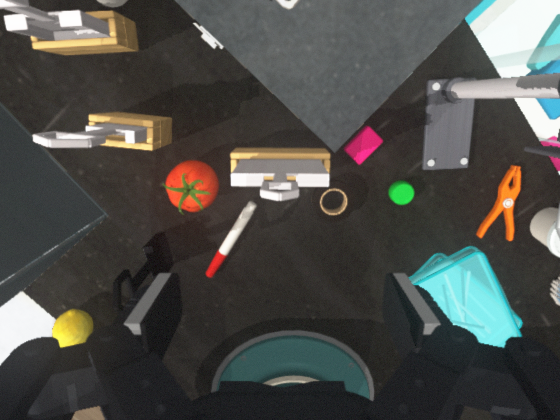

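Wrist view: large pan at (280,175) under the tool, medium (85,30), small (130,130), black decoy (140,270) lying, hook stand (450,100). Choices confirmed (eye widths 33/41.5/49 mm match L/M/S).

```bash
python3 -m creep '[[-0.005,-0.001,0.08,0,-1],[-0.005,-0.001,0.16,0,-1],[-0.005,-0.001,0.24,0,-1],[-0.005,-0.001,0.3,0,-0.4],[-0.005,-0.001,0.338,0,-0.4],[-0.005,-0.001,0.338,0,-0.4]]' 40
python3 -m creep '[[0,0,0,0,1],[0,0,0,0,1],[0,0,0,0,1],[0,0,0,0,1],[0,0,0,0,1]]' 40
python3 -c "
from h import *
plan(.4279,.0554,.168,4.3)"
```

```text
time: 2.35
eef_pos: [0.4267, 0.0526, 0.166]
ee_rot: [[0.074, -0.997, -0.004], [-0.997, -0.074, -0.0], [0.0, 0.004, -1.0]]
ft_force: [-0.7, 1.1, 1.1]
width: 0.0599
time: 2.85
eef_pos: [0.4284, 0.0542, 0.17]
ee_rot: [[0.077, -0.997, 0.002], [-0.997, -0.077, 0.0], [-0.0, -0.002, -1.0]]
ft_force: [-0.8, 1.4, 6.6]
width: 0.0329
rows x y z tw: [-0.0024  0.0008  0.0039] 0.0012  now [0.4284 0.0542 0.17  ] F [-0.8   1.43  6.63] w 0.0329 t 2.85 yaw 4.41
```

```bash
python3 -m creep '[[0,0,-0.04,0,1],[0,0,-0.1,0,1],[0,0,-0.18,0,1],[0,0,-0.2,0,1],[0.03,0,-0.2,0,1],[0.1,0,-0.2,-0.03,1],[0.16,0.03,-0.2,-0.04,1],[0.2,0.06,-0.2,-0.04,1],[0.2,0.06,-0.2,-0.04,1],[0.2,0.06,-0.2,-0.04,1]]'
python3 - <<'E'
from h import *
np.set_printoptions(precision=4,suppress=True)
def arm(Y,nm):
  for k in range(3):
    m=(Y[:,0]>.425)&(Y[:,0]<.472)&(abs(Y[:,1]+.173)<.015)&(Y[:,2]>.218)&(Y[:,2]<.2335)
  p=np.polyfit(Y[m,0],Y[m,1],1); print(nm,m.sum(),np.degrees(np.arctan(p[0])),np.polyval(p,[.41,.4388,.47]),Y[m].mean(0),Y[m].min(0))
  m=(Y[:,0]<.425)&(Y[:,0]>.38)&(abs(Y[:,1]+.175)<.03)&(Y[:,2]>.234)&(Y[:,2]<.25); print("tip",m.sum(),Y[m].mean(0),Y[m].min(0),Y[m].max(0))
arm(cloud(ld("wrist")).reshape(-1,3),"w old")
p,d=cam("wrist"); cv2.imwrite("pics/w1.png",p); arm(cloud(ld("wrist")).reshape(-1,3),"w new")
plan(.38,-.182,.203,8.2)
E
```

```text
time: 3.85
eef_pos: [0.4055, -0.0481, 0.2684]
ee_rot: [[0.138, -0.99, 0.0], [-0.99, -0.138, 0.0], [-0.0, -0.0, -1.0]]
ft_force: [0.4, -0.2, -1.7]
width: 0.0328
w old 71 8.733199646510254 [-0.1756 -0.1712 -0.1664] [ 0.4332 -0.1721  0.2265] [ 0.4251 -0.1742  0.2232]<stdin>:7: RuntimeWarning: Mean of empty slice.
  ret = um.true_divide(
Traceback (most recent call last):
ValueError: zero-size array to reduction operation minimum which has no identity
```

```bash
python3 - <<'E'
from h import *
np.set_printoptions(precision=4,suppress=True)
p,d=cam("wrist"); cv2.imwrite("pics/w1.png",p); Y=cloud(ld("wrist")).reshape(-1,3)
m=(Y[:,0]>.425)&(Y[:,0]<.474)&(abs(Y[:,1]+.173)<.015)&(Y[:,2]>.218)&(Y[:,2]<.2335)
if m.sum()>5: q=np.polyfit(Y[m,0],Y[m,1],1); print(m.sum(),np.degrees(np.arctan(q[0])),np.polyval(q,[.41,.4388,.47]),Y[m].mean(0),Y[m].min(0),Y[m].max(0))
m=(Y[:,0]<.43)&(Y[:,0]>.38)&(abs(Y[:,1]+.175)<.03)&(Y[:,2]>.22)&(Y[:,2]<.25); print("tip",Y[m])
m=(Y[:,0]<.5)&(Y[:,0]>.47)&(abs(Y[:,1]+.17)<.02)&(Y[:,2]>.19)&(Y[:,2]<.215); print("plate",m.sum(),Y[m][::max(1,m.sum()//8)])
plan(.38,-.182,.203,8.2)
E
```

```text
1333 7.796953932290685 [-0.1774 -0.1735 -0.1692] [ 0.45   -0.1719  0.2289] [ 0.425  -0.1804  0.2228] [ 0.474  -0.1657  0.2329]
tip [[ 0.4298 -0.1721  0.2261]
 [ 0.4288 -0.1724  0.225 ]
 [ 0.429  -0.1727  0.2255]
 ...
 [ 0.4109 -0.1786  0.2412]
 [ 0.4109 -0.1792  0.2412]
 [ 0.4107 -0.1804  0.2404]]
plate 190 [[ 0.4849 -0.1571  0.1902]
 [ 0.4863 -0.1668  0.1976]
 [ 0.4844 -0.1568  0.2011]
 [ 0.4865 -0.1675  0.2072]
 [ 0.4846 -0.1568  0.2113]
 [ 0.4837 -0.156   0.2098]
 [ 0.4833 -0.1561  0.2121]
 [ 0.4809 -0.1575  0.1955]
 [ 0.4817 -0.1565  0.2133]]
rows x y z tw: [0.259  0.0882 0.1307] -0.0024  now [ 0.4057 -0.0476  0.2684] F [-0.19  1.26 -1.52] w 0.0324 t 3.9 yaw 7.98
```

View pics/w1.png

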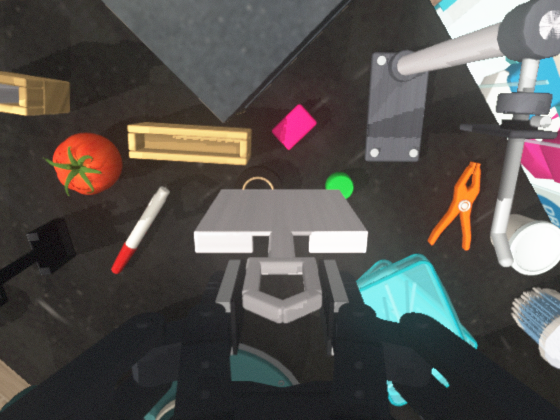

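Pan held squarely at (280,270); hook tip (505,250), plate front (510,128). Going to just before the tip.

```bash
python3 -m creep '[[0.02,0.08,0,0,1],[0.08,0.098,0,0,1],[0.16,0.098,0,0,1],[0.22,0.098,0.03,0,1],[0.26,0.098,0.08,0,1],[0.26,0.098,0.12,0,1],[0.26,0.098,0.131,0,1],[0.26,0.098,0.131,0,1],[0.26,0.098,0.131,0,1]]'
python3 - <<'E'
from h import *
np.set_printoptions(precision=4,suppress=True)
plan(.4464,-.173,.203,8)
for n in ("side","wrist"):
  p,d=cam(n); Y=cloud(ld(n)).reshape(-1,3)
  if n=="side":cv2.imwrite("pics/s1.png",cv2.resize(p[100:260,240:400],None,fx=3.5,fy=3.5))
  m=(Y[:,0]>.425)&(Y[:,0]<.474)&(abs(Y[:,1]+.173)<.015)&(Y[:,2]>.218)&(Y[:,2]<.2335)
  q=np.polyfit(Y[m,0],Y[m,1],1); print(n,m.sum(),np.degrees(np.arctan(q[0])),np.polyval(q,[.41,.4388,.47]),Y[m].mean(0),np.percentile(Y[m,2],[5,95]))
  m=(Y[:,0]<.4)&(Y[:,0]>.35)&(abs(Y[:,1]+.183)<.028)&(Y[:,2]>.205)&(Y[:,2]<.25)
  if m.sum()>5: r=cv2.minAreaRect(Y[m,:2].astype(np.float32)*1000);print("eye",m.sum(),r,np.percentile(Y[m,2],[2,98]))
E
```

```text
time: 4.8
eef_pos: [0.3756, -0.1829, 0.2041]
ee_rot: [[0.14, -0.99, 0.001], [-0.99, -0.14, -0.001], [0.001, -0.001, -1.0]]
ft_force: [0.3, 0.3, -1.3]
width: 0.033
rows x y z tw: [ 0.0003 -0.1429  0.0023] 0.0008  now [ 0.3756 -0.1829  0.2041] F [ 0.34  0.27 -1.31] w 0.033 t 4.8 yaw 8.07
side 64 8.374821347089542 [-0.1776 -0.1734 -0.1688] [ 0.4498 -0.1717  0.2263] [0.2222 0.2296]
eye 88 ((367.4224548339844, -179.36647033691406), (53.02942657470703, 20.997638702392578), 73.9771499633789) [0.2059 0.248 ]
wrist 3327 7.667934226329989 [-0.1789 -0.175  -0.1708] [ 0.4508 -0.1734  0.2292] [0.227  0.2309]
eye 5589 ((377.0390930175781, -183.849853515625), (23.58574867248535, 56.657379150390625), 7.746461868286133) [0.2082 0.2489]
```

View pics/s1.png

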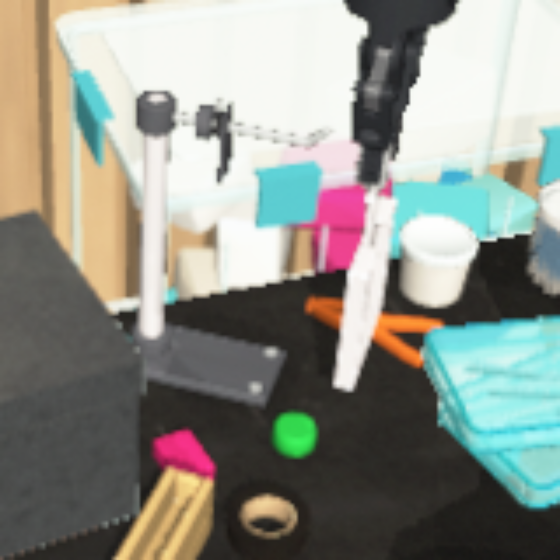

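```bash
python3 - <<'E'
from h import *
np.set_printoptions(precision=4,suppress=True)
Y=cloud(ld("wrist")).reshape(-1,3); s=env.observe(); q=(Y-s["eef_pos"])@np.array(s["ee_rot"])
m=(abs(q[:,0])<.0125)&(abs(q[:,1])<.012)&(q[:,2]<.0)&(q[:,2]>-.045); print(m.sum(),np.percentile(q[m],[1,10,50,90,99],axis=0))
for a in range(-45,0,5):
  k=m&(q[:,2]*1000>=a)&(q[:,2]*1000<a+5); 
  if k.sum(): print(a,k.sum(),q[k,0].min(),q[k,0].max(),q[k,1].min(),q[k,1].max())
k=(abs(q[:,2]-.085)<.02)&(abs(q[:,1])<.03)&(abs(q[:,0])<.06); print("tray back y",np.median(q[k,1]),q[k,0].min(),q[k,0].max())
E
```

```text
2075 [[-0.0123 -0.0044 -0.0398]
 [-0.0108 -0.0039 -0.0385]
 [-0.     -0.0029 -0.033 ]
 [ 0.0107  0.0013 -0.0026]
 [ 0.0123  0.0028 -0.0001]]
-45 9 -0.0022736419134675085 0.0025640962140251774 -0.004204952205694433 0.0013263464104165835
-40 705 -0.008534696253297436 0.00811507239210149 -0.0046660881778145405 0.00333709447130044
-35 659 -0.012477107079749023 0.012465746773983186 -0.004755185382959515 0.0034475333430838482
-30 159 -0.012470950365711133 0.01248418705329379 -0.004614193670321206 -0.002589286326486854
-25 82 -0.012425067317712517 0.01248497347534765 -0.004613159055499356 -0.0006412479496817302
-20 75 -0.012439599155122716 0.012451925338098649 -0.004500829622578816 0.0012951253107286562
-15 83 -0.012499494002205552 0.012486674680523687 -0.004378201959974437 0.0020538925229823804
-10 66 -0.01248884014282898 0.012440975406515606 -0.004318993937305144 0.0017095451378393433
-5 237 -0.01243548953187259 0.012482103043632814 -0.00430416537133873 0.002228160040732812
tray back y -0.002914778210856424 -0.05343666671336388 0.05073602028911177
```

```bash
python3 -m creep '[[0.001,0,-0.024,0,1],[0.001,0,-0.024,0,1],[0.001,-0.02,-0.024,0,1],[0.001,-0.05,-0.024,0,1],[0.001,-0.08,-0.024,0,1],[0.001,-0.11,-0.024,0,1],[0.001,-0.135,-0.024,0,1],[0.001,-0.143,-0.024,0,1],[0.001,-0.143,-0.024,0,1]]'
python3 - <<'E'
from h import *
np.set_printoptions(precision=4,suppress=True)
plan(.4464,-.174,.199,8)
cam("wrist")
Y=cloud(ld("wrist")).reshape(-1,3)
m=(Y[:,0]>.43)&(Y[:,0]<.474)&(abs(Y[:,1]+.173)<.01)&(Y[:,2]>.218)&(Y[:,2]<.2335)
q=np.polyfit(Y[m,0],Y[m,1],1); print(m.sum(),np.degrees(np.arctan(q[0])),np.polyval(q,[.41,.4464,.47]),np.percentile(Y[m,2],[5,50,95]))
E
```

```text
time: 5.8
eef_pos: [0.4463, -0.1738, 0.2146]
ee_rot: [[0.14, -0.99, -0.001], [-0.99, -0.14, 0.0], [-0.0, 0.001, -1.0]]
ft_force: [-0.1, 0.1, -2.1]
width: 0.0326
rows x y z tw: [ 0.0005 -0.0001  0.0313] 0.0003  now [ 0.4463 -0.1738  0.2146] F [-0.09  0.07 -2.13] w 0.0326 t 5.8 yaw 8.03
1350 6.025446998243888 [-0.1773 -0.1735 -0.171 ] [0.2269 0.2294 0.2307]
```

```bash
python3 -m creep '[[0,0,0.01,0,1],[0,0,0.02,0,1],[0,0,0.028,0,1],[0,0,0.03,0,1],[0,0,0.03,0,1]]'
python3 -m creep '[[0,-0.01,0,0,1],[0,-0.02,0,0,1],[0,-0.03,0,0,1],[0,-0.036,0,0,1],[0,-0.04,0,0,1],[0,-0.04,0,0,1]]'
```

```text
time: 6.35
eef_pos: [0.4458, -0.1739, 0.1997]
ee_rot: [[0.139, -0.99, -0.0], [-0.99, -0.139, 0.0], [-0.0, 0.0, -1.0]]
ft_force: [-0.6, -0.9, -1.2]
width: 0.0328
time: 6.95
eef_pos: [0.466, -0.1711, 0.1998]
ee_rot: [[0.139, -0.99, -0.0], [-0.99, -0.139, 0.0], [-0.0, 0.0, -1.0]]
ft_force: [0.7, -0.7, -1.3]
width: 0.0325
```

```bash
python3 -m creep '[[0,-0.006,0,0,1],[0,-0.01,0,0,1],[0,-0.013,0,0,1],[0,-0.013,0,0,1]]'
for i in 1 2 3; do python3 -m creep '[[0,-0.001,0,0,1],[0,-0.002,0,0,1],[0,-0.003,0,0,1],[0,-0.003,0,0,1]]'|grep -v rot; done
```

```text
time: 7.35
eef_pos: [0.4723, -0.1702, 0.1999]
ee_rot: [[0.139, -0.99, -0.0], [-0.99, -0.139, 0.0], [-0.0, 0.0, -1.0]]
ft_force: [0.4, -0.6, -1.4]
width: 0.0328
time: 7.75
eef_pos: [0.4737, -0.17, 0.1999]
ft_force: [-0.1, 0.7, -1.4]
width: 0.0329
time: 8.15
eef_pos: [0.4752, -0.1698, 0.2]
ft_force: [0.6, -0.4, -1.9]
width: 0.0326
time: 8.55
eef_pos: [0.4767, -0.1696, 0.1999]
ft_force: [-0.1, -0.7, -1.7]
width: 0.0328
```

```bash
for i in 1 2 ; do python3 -m creep '[[0,-0.001,0,0,1],[0,-0.002,0,0,1],[0,-0.003,0,0,1],[0,-0.003,0,0,1]]'|grep -v rot; done
```

```text
time: 8.95
eef_pos: [0.4782, -0.1694, 0.1999]
ft_force: [0.6, -0.5, -0.9]
width: 0.0321
time: 9.35
eef_pos: [0.4796, -0.1692, 0.1999]
ft_force: [-2.3, 0.4, -0.7]
width: 0.0325
```

```bash
python3 -m creep '[[0,-0.001,0.001,0,1],[0,-0.002,0.002,0,1],[0,-0.0025,0.002,0,1],[0,-0.0025,0.002,0,1]]'|grep -v rot; 
```

```text
time: 9.75
eef_pos: [0.4806, -0.1692, 0.1992]
ft_force: [-7.0, -1.2, 2.9]
width: 0.0327
```

```bash
python3 -m creep '[[0,-0.0005,0,0,1],[0,-0.0005,0,0,1],[0,-0.0005,0,0,1],[0,-0.0005,0,0,1],[0,-0.0005,0,0,1]]'|grep -v rot;python3 -m creep '[[0,0,0,0,1],[0,0,0,0,1],[0,0,0,0,1],[0,0,0,0,1],[0,0,0,0,1],[0,0,0,0,1],[0,0,0,0,1]]'|grep -v rot 
```

```text
time: 10.25
eef_pos: [0.4808, -0.1692, 0.1991]
ft_force: [-8.2, -2.6, 3.0]
width: 0.0329
time: 10.95
eef_pos: [0.4808, -0.1692, 0.1992]
ft_force: [-7.9, -0.9, 4.3]
width: 0.0326
```

```bash
python3 -m creep '[[0,0.001,0,0,1],[0,0.0025,0,0,1],[0,0.003,0,0,1],[0,0.003,0,0,1]]'|grep -v rot;python3 -m creep '[[0,0,0,0,0.1],[0,0,0,0,-0.2],[0,0,0,0,-0.4],[0,0,0,0,-0.4],[0,0,-0.02,0,-0.4],[0,0,-0.06,0,-0.4],[0,0,-0.14,0,-0.7],[0,0,-0.22,0,-1],[0,0,-0.24,0,-1],[0,0,-0.24,0,-1]]'|grep -v rot
python3 - <<'E'
from h import *
np.set_printoptions(precision=4,suppress=True)
p,d=cam("side"); cv2.imwrite("pics/s2.png",cv2.resize(p[100:260,240:400],None,fx=3.5,fy=3.5))
plan(.566,.3002,.34,6.4); c=ld("side"); 
for u,v in proj(c,[[.475,-.17,.21],[.475,-.17,.1]]): print(u,v)
E
```

```text
time: 11.35
eef_pos: [0.4798, -0.1693, 0.1991]
ft_force: [-1.3, -1.1, 3.0]
width: 0.0331
time: 12.35
eef_pos: [0.48, -0.1693, 0.3211]
ft_force: [0.8, -1.0, -0.1]
width: 0.0855
rows x y z tw: [-0.9057 -0.3016 -0.0419] 0.0178  now [ 0.4797 -0.1692  0.3191] F [-0.66 -0.86 -1.23] w 0.0854 t 12.4 yaw 8.0
307.1839635807365 141.68463243707777
304.8621106802578 177.23535358738636
```

View pics/s2.png

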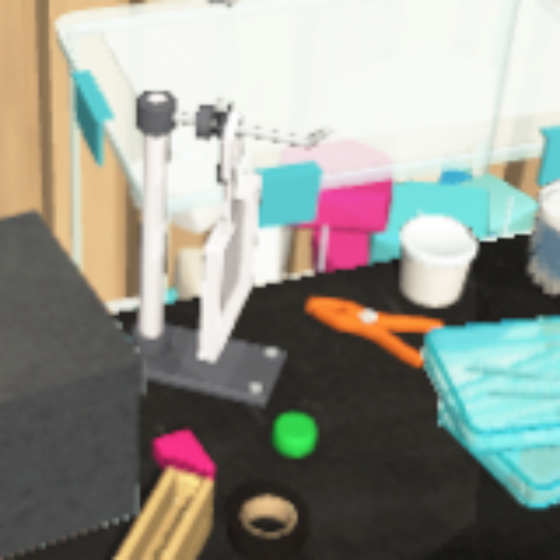

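Large pan hangs at (230,230 in crop) against the plate. On to the medium.

```bash
python3 -m creep '[[-0.1,-0.03,-0.04,0.018,-1],[-0.2,-0.07,-0.04,0.018,-1],[-0.3,-0.1,-0.04,0.018,-1],[-0.4,-0.13,-0.04,0.018,-1],[-0.5,-0.17,-0.04,0.018,-1],[-0.6,-0.2,-0.04,0.018,-1],[-0.7,-0.23,-0.04,0.018,-1],[-0.8,-0.27,-0.04,0.018,-1],[-0.87,-0.29,-0.04,0.018,-1],[-0.905,-0.302,-0.04,0.018,-1]]'|grep -v rot
python3 -m creep '[[0,0,0,0,-1],[0,0,0,0,-1]]'|grep -v rot
python3 - <<'E'
from h import *
p,d=cam("wrist"); Q=cloud(ld("wrist")).reshape(-1,3)
for z0,z1 in((.16,.2),(.19,.215),(.10,.125),(.03,.06)):
  m=(Q[:,2]>z0)&(Q[:,2]<z1)&(abs(Q[:,0]-.566)<.03)&(abs(Q[:,1]-.3)<.06); r=cv2.minAreaRect(Q[m,:2].astype(np.float32)*1000); print(z0,m.sum(),r,Q[m,2].max())
plan(.566,.3002,.34,6.4)
m=(Q[:,0]>.58)&(Q[:,0]<.66)&(abs(Q[:,1]-.3)<.1)&(Q[:,2]>.16); print("bottle",Q[m].min(0) if m.any() else 0,Q[m].max(0) if m.any() else 0)
E
```

```text
time: 13.4
eef_pos: [0.5658, 0.303, 0.3362]
ft_force: [1.3, -0.1, -1.6]
width: 0.0858
time: 13.6
eef_pos: [0.5659, 0.3002, 0.3369]
ft_force: [0.3, -0.3, 1.8]
width: 0.0855
0.16 495 ((566.9982299804688, 301.06329345703125), (7.004893779754639, 41.65004348754883), 6.7647600173950195) 0.19997177773468475
0.19 441 ((567.039794921875, 301.33343505859375), (6.8461012840271, 41.12129592895508), 6.5650553703308105) 0.21008227589102788
0.1 723 ((563.6860961914062, 300.4728698730469), (13.619359016418457, 76.72564697265625), 6.381926536560059) 0.12491506336981266
0.03 492 ((567.0167236328125, 300.97259521484375), (27.744144439697266, 98.37820434570312), 6.258111476898193) 0.05997936846053984
rows x y z tw: [-0.0014 -0.0002 -0.0049] -0.0001  now [0.566  0.2995 0.3375] F [-0.37 -1.66  0.39] w 0.0858 t 13.65 yaw 6.39
bottle [0.58000026 0.22744539 0.16018322] [0.65999278 0.34186003 0.48895866]
```

```bash
python3 -m creep '[[-0.0024,-0.002,0.08,0,-1],[-0.0024,-0.002,0.16,0,-1],[-0.0024,-0.002,0.24,0,-1],[-0.0024,-0.002,0.3,0,-0.4],[-0.0024,-0.002,0.335,0,-0.4],[-0.0024,-0.002,0.335,0,0],[-0.0024,-0.002,0.335,0,1],[-0.0024,-0.002,0.335,0,1],[-0.0024,-0.002,0.335,0,1],[-0.0024,-0.002,0.335,0,1]]' 40|grep -v rot
python3 -m creep '[[0,0,-0.04,0,1],[0,0,-0.1,0,1],[0,0,-0.2,0,1],[0,0,-0.3,0,1],[0,0,-0.34,0,1],[0.1,0.08,-0.34,-0.018,1],[0.17,0.16,-0.34,-0.018,1],[0.24,0.22,-0.34,-0.018,1],[0.32,0.27,-0.34,-0.018,1],[0.4,0.31,-0.34,-0.018,1]]'|grep -v rot
python3 -c "
from h import *
plan(.375,-.1835,.34,8)"
```

```text
time: 14.65
eef_pos: [0.5673, 0.3014, 0.1724]
ft_force: [-0.2, -0.9, -1.1]
width: 0.04
time: 15.65
eef_pos: [0.4353, 0.0886, 0.342]
ft_force: [1.0, -1.3, 0.5]
width: 0.0402
rows x y z tw: [0.5218 0.1959 0.0037] 0.0009  now [0.4353 0.0886 0.342 ] F [ 0.99 -1.31  0.51] w 0.0402 t 15.65 yaw 8.08
```

```bash
python3 -m creep '[[0.06,0.08,0,0,1],[0.14,0.14,0,0,1],[0.22,0.18,0,0,1],[0.3,0.196,0,0,1],[0.38,0.196,0,0,1],[0.46,0.196,0,0,1],[0.522,0.196,0.06,0,1],[0.522,0.196,0.14,0,1],[0.522,0.196,0.22,0,1],[0.522,0.196,0.25,0,1]]'|grep -v rot
python3 -m creep '[[0,0,0,0,1],[0,0,0,0,1]]'|grep -v rot
cat > chk.py <<'E'
from h import *
np.set_printoptions(precision=4,suppress=True)
cam("wrist"); Y=cloud(ld("wrist")).reshape(-1,3)
m=(Y[:,0]>.425)&(Y[:,0]<.46)&(abs(Y[:,1]+.174)<.012)&(Y[:,2]>.218)&(Y[:,2]<.2335)
if m.sum()>9: q=np.polyfit(Y[m,0],Y[m,1],1); print("arm",m.sum(),np.degrees(np.arctan(q[0])),np.polyval(q,[.41,.4388,.47]),np.percentile(Y[m,2],[5,50,95]))
s=env.observe(); q=(Y-s["eef_pos"])@np.array(s["ee_rot"])
m=(abs(q[:,0])<.02)&(abs(q[:,1])<.012)&(q[:,2]<-.02)&(q[:,2]>-.045)
k=m&(q[:,2]<-.025); print("eye top",np.percentile(q[k,2],[1,5,20]),"y range",np.percentile(q[k,1],[2,98]),"apex x",np.median(q[k&(q[:,2]<np.percentile(q[k,2],8)),0]))
k=(abs(q[:,2]-.085)<.02)&(abs(q[:,1])<.02)&(abs(q[:,0])<.06); print("tray back y",np.median(q[k,1]),q[k,0].min(),q[k,0].max())
plan(.375,-.1835,.216,8)
# large pan eye as hung
m=(Y[:,0]>.462)&(Y[:,0]<.489)&(abs(Y[:,1]+.17)<.018)&(Y[:,2]>.232)&(Y[:,2]<.245); print("hung eyes x",np.percentile(Y[m,0],[2,50,98]),"y",np.percentile(Y[m,1],[2,98]))
E
python3 chk.py
```

```text
time: 16.65
eef_pos: [0.3753, -0.1822, 0.2132]
ft_force: [-0.1, 0.1, -1.1]
width: 0.0403
time: 16.85
eef_pos: [0.3767, -0.1826, 0.2185]
ft_force: [-0.4, 0.2, -0.1]
width: 0.0403
arm 1779 7.698990583746046 [-0.179  -0.1751 -0.1709] [0.2275 0.2295 0.2309]
eye top [-0.0433 -0.0383 -0.0361] y range [-0.009   0.0049] apex x 0.0198207029232114
tray back y -0.0036066279739994907 -0.039305752736119075 0.03831166322310751
rows x y z tw: [0.0012 0.004  0.0057] 0.0003  now [ 0.3769 -0.1826  0.2189] F [-0.66 -0.15 -0.61] w 0.0405 t 16.9 yaw 8.03
hung eyes x [0.4754 0.4816 0.4866] y [-0.1808 -0.1577]
```

```bash
python3 -m creep '[[0.002,-0.03,0,0,1],[0.002,-0.06,0,0,1],[0.002,-0.09,0,0,1],[0.002,-0.12,0,0,1],[0.002,-0.135,0,0,1],[0.002,-0.135,0.01,0,1],[0.002,-0.135,0.02,0,1],[0.002,-0.135,0.03,0,1],[0.002,-0.135,0.034,0,1],[0.002,-0.135,0.034,0,1]]'|grep -v rot
python3 -m creep '[[0,-0.01,0,0,1],[0,-0.02,0,0,1],[0,-0.03,0,0,1],[0,-0.035,0,0,1],[0,-0.039,0,0,1],[0,-0.039,0,0,1]]'|grep -v rot
python3 -m creep '[[0,-0.002,0,0,1],[0,-0.003,0,0,1],[0,-0.004,0,0,1],[0,-0.004,0,0,1]]'|grep -v rot
python3 -m creep '[[0,-0.001,0,0,1],[0,-0.002,0,0,1],[0,-0.003,0,0,1],[0,-0.003,0,0,1]]'|grep -v rot
```

```text
time: 17.9
eef_pos: [0.443, -0.1745, 0.2001]
ft_force: [-0.5, -2.0, 5.2]
width: 0.0403
time: 18.5
eef_pos: [0.4628, -0.1718, 0.1999]
ft_force: [-1.7, -3.2, 6.3]
width: 0.0402
time: 18.9
eef_pos: [0.4645, -0.1716, 0.2]
ft_force: [-4.2, -4.2, 6.2]
width: 0.04
time: 19.3
eef_pos: [0.466, -0.1714, 0.1999]
ft_force: [-4.4, -4.0, 6.7]
width: 0.0402
```

```bash
python3 -m creep '[[0.001,0,-0.001,0,1],[0.002,0,-0.0025,0,1],[0.002,0,-0.0025,0,1],[0.002,0,-0.0025,0,1]]'|grep -v rot; python3 -m creep '[[0,-0.001,0,0,1],[0,-0.002,0,0,1],[0,-0.003,0,0,1],[0,-0.003,0,0,1]]'|grep -v rot
python3 - <<'E'
from h import *
p,d=cam("side"); cv2.imwrite("pics/s3.png",cv2.resize(p[100:240,250:370],None,fx=4.2,fy=4.2,interpolation=cv2.INTER_CUBIC))
E
```

```text
time: 19.7
eef_pos: [0.4662, -0.1718, 0.2004]
ft_force: [0.2, 0.3, -1.0]
width: 0.0402
time: 20.1
eef_pos: [0.4677, -0.1717, 0.2006]
ft_force: [0.1, -0.3, -0.8]
width: 0.0402
```

View pics/s3.png

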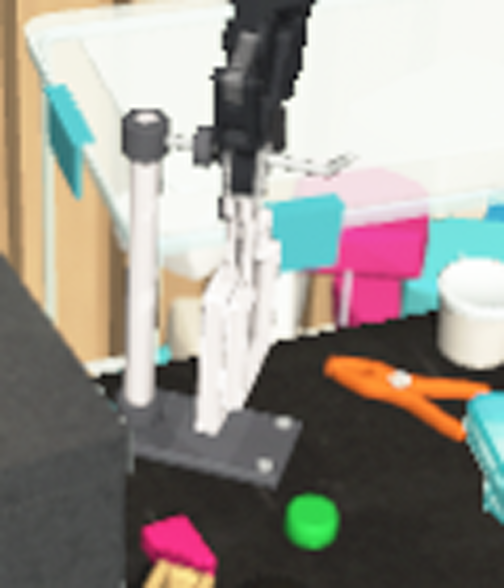

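Medium tray is nesting in the large one (around (225,350)); freed of the binding, forces are near zero. Continue.

```bash
for i in 1 2 3; do python3 -m creep '[[0,-0.001,0,0,1],[0,-0.002,0,0,1],[0,-0.003,0,0,1],[0,-0.003,0,0,1]]'|grep -v rot; done
```

```text
time: 20.55
eef_pos: [0.4692, -0.1715, 0.2007]
ft_force: [0.4, 0.0, -1.4]
width: 0.04
time: 20.95
eef_pos: [0.4707, -0.1713, 0.2007]
ft_force: [-0.9, 0.6, -1.3]
width: 0.0404
time: 21.35
eef_pos: [0.472, -0.1711, 0.2007]
ft_force: [-1.3, -0.5, -0.6]
width: 0.0401
```

```bash
for i in 1 2; do python3 -m creep '[[0,-0.001,0,0,1],[0,-0.002,0,0,1],[0,-0.002,0,0,1]]'|grep -v rot; done
```

```text
time: 21.65
eef_pos: [0.4728, -0.171, 0.2006]
ft_force: [-4.7, -0.9, -0.3]
width: 0.0402
time: 21.95
eef_pos: [0.4736, -0.1709, 0.2006]
ft_force: [-8.4, -0.8, 1.9]
width: 0.0405
```

```bash
python3 -m creep '[[0,0,0,0,1],[0,0,0,0,1],[0,0,0,0,1],[0,0,0,0,1],[0,0,0,0,1]]'|grep -v rot;python3 -m creep '[[0,0,0,0,1],[0,0,0,0,1],[0,0,0,0,1],[0,0,0,0,1],[0,0,0,0,1],[0,0,0,0,1]]'|grep -v rot
python3 -m creep '[[0,0.001,0,0,1],[0,0.002,0.0005,0,1],[0,0.0025,0.001,0,1],[0,0.003,0.001,0,1],[0,0.003,0.001,0,1]]'|grep -v rot
python3 -m creep '[[0,0,0,0,0],[0,0,0,0,-0.3],[0,0,0,0,-0.5],[0,0,0,0,-0.5],[0,0,-0.02,0,-0.5],[0,0,-0.06,0,-0.5],[0,0,-0.14,0,-0.7],[0,0,-0.22,0,-1],[0,0,-0.28,0,-1],[0,0,-0.28,0,-1]]'|grep -v rot
python3 -c "
from h import *
plan(.458,.2445,.34,-1.7)"
```

```text
time: 22.45
eef_pos: [0.4736, -0.1709, 0.2006]
ft_force: [-8.4, -0.9, 0.6]
width: 0.0401
time: 23.05
eef_pos: [0.4736, -0.1709, 0.2006]
ft_force: [-8.1, -0.5, 0.4]
width: 0.0399
time: 23.55
eef_pos: [0.4727, -0.171, 0.2003]
ft_force: [-1.8, -0.9, 2.0]
width: 0.04
time: 24.55
eef_pos: [0.4732, -0.1712, 0.3455]
ft_force: [0.6, 0.7, 0.3]
width: 0.0853
rows x y z tw: [-0.8276 -0.0856  0.0088] 0.1078  now [ 0.4732 -0.1712  0.3455] F [0.62 0.71 0.29] w 0.0853 t 24.55 yaw 8.0
```

```bash
python3 -m creep '[[-0.1,-0.01,0,0.05,-1],[-0.2,-0.02,0,0.108,-1],[-0.3,-0.03,0,0.108,-1],[-0.4,-0.04,0,0.108,-1],[-0.5,-0.05,0,0.108,-1],[-0.6,-0.06,0,0.108,-1],[-0.7,-0.07,0,0.108,-1],[-0.79,-0.08,0,0.108,-1],[-0.828,-0.086,0,0.108,-1],[-0.828,-0.086,0,0.108,-1]]'|grep -v rot
python3 -m creep '[[0,0,0,0,-1],[0,0,0,0,-1]]'|grep -v rot
python3 - <<'E'
from h import *
p,d=cam("wrist"); Q=cloud(ld("wrist")).reshape(-1,3)
for z0,z1 in((.16,.2),(.19,.215),(.08,.115),(.03,.06)):
  m=(Q[:,2]>z0)&(Q[:,2]<z1)&(abs(Q[:,0]-.458)<.03)&(abs(Q[:,1]-.244)<.045); r=cv2.minAreaRect(Q[m,:2].astype(np.float32)*1000); print(z0,m.sum(),r,Q[m,2].max())
plan(.458,.2445,.34,-1.7)
p,d=cam("top"); X=cloud(ld("top")).reshape(-1,3)
for a,b in((.205,.222),(.232,.25)):
  m=(X[:,0]>.44)&(X[:,0]<.5)&(abs(X[:,1]+.17)<.035)&(X[:,2]>a)&(X[:,2]<b); print(X[m][X[m][:,0].argsort()][:12])
E
```

```text
time: 25.55
eef_pos: [0.457, 0.2472, 0.3396]
ft_force: [-0.3, -0.8, -0.0]
width: 0.0856
time: 25.75
eef_pos: [0.4576, 0.2441, 0.3403]
ft_force: [0.0, -0.6, -0.1]
width: 0.0853
0.16 617 ((458.1802673339844, 244.46832275390625), (49.50776672363281, 7.14674711227417), 88.36143493652344) 0.1999705268588504
0.19 493 ((457.9384460449219, 244.3547821044922), (48.9239387512207, 7.635104179382324), 88.84346771240234) 0.21106254793785886
0.08 434 ((454.8048400878906, 244.56954956054688), (53.736900329589844, 13.403894424438477), 88.09337615966797) 0.1149760364723372
0.03 264 ((458.1427917480469, 244.68212890625), (74.22438049316406, 27.720975875854492), 88.4090576171875) 0.05943182225693976
rows x y z tw: [-0.001  -0.0006  0.0007] -0.0009  now [0.4577 0.244  0.3404] F [-0.39 -0.63  0.55] w 0.0855 t 25.8 yaw -1.79
[[ 0.46661368 -0.15804925  0.22066688]
 [ 0.46697374 -0.15376043  0.21796952]
 [ 0.46792589 -0.15288715  0.20909462]
 [ 0.46968219 -0.15190432  0.21529404]
 [ 0.47055844 -0.15084945  0.2073432 ]
 [ 0.47088332 -0.18922299  0.22020163]
 [ 0.47092298 -0.19176526  0.21943827]
 [ 0.47223466 -0.15222926  0.21380646]
 [ 0.47372785 -0.15577748  0.22130105]
 [ 0.47488188 -0.15515462  0.2111434 ]
 [ 0.47608467 -0.15581222  0.2215142 ]
 [ 0.47728665 -0.15522775  0.21113908]]
[[ 0.44147158 -0.17619274  0.23333728]
 [ 0.46275308 -0.17231861  0.23256802]
 [ 0.46750783 -0.17255897  0.23209385]
 [ 0.46903306 -0.17353975  0.23947699]
 [ 0.46913316 -0.17131147  0.23892214]
 [ 0.46921845 -0.1762958   0.2373578 ]
 [ 0.46944002 -0.16945071  0.23643312]
 [ 0.46954572 -0.179329    0.23390733]
 [ 0.46986579 -0.1653661   0.23321783]
 [ 0.46993186 -0.16790505  0.23221581]
 [ 0.47149524 -0.17383616  0.2383431 ]
 [ 0.47157625 -0.17156883  0.23797448]]
```

```bash
python3 -m creep '[[-0.001,0,0.08,0,-1],[-0.001,0,0.16,0,-1],[-0.001,0,0.24,0,-1],[-0.001,0,0.3,0,-0.5],[-0.001,0,0.338,0,-0.5],[-0.001,0,0.338,0,-0.2],[-0.001,0,0.338,0,1],[-0.001,0,0.338,0,1],[-0.001,0,0.338,0,1],[-0.001,0,0.338,0,1]]' 40|grep -v rot
python3 -m creep '[[0,0,-0.04,0,1],[0,0,-0.1,0,1],[0,0,-0.2,0,1],[0,0,-0.3,0,1],[0,0,-0.34,0,1],[0.1,0.06,-0.34,-0.05,1],[0.2,0.1,-0.34,-0.108,1],[0.3,0.14,-0.34,-0.108,1],[0.4,0.14,-0.34,-0.108,1],[0.5,0.14,-0.34,-0.108,1]]'|grep -v rot
python3 -c "
from h import *
plan(.375,-.184,.34,8)"
```

```text
time: 26.85
eef_pos: [0.4578, 0.2456, 0.172]
ft_force: [-1.3, -0.2, -0.3]
width: 0.0478
time: 27.85
eef_pos: [0.3796, 0.0113, 0.3421]
ft_force: [1.4, -0.1, -1.2]
width: 0.0477
rows x y z tw: [0.3855 0.0641 0.0042] 0.0009  now [0.3796 0.0113 0.3421] F [ 1.44 -0.09 -1.19] w 0.0477 t 27.85 yaw 8.08
```

```bash
python3 -m creep '[[0.08,0.05,0,0,1],[0.16,0.064,0,0,1],[0.24,0.064,0,0,1],[0.32,0.064,0,0,1],[0.385,0.064,0.05,0,1],[0.385,0.064,0.13,0,1],[0.385,0.064,0.21,0,1],[0.385,0.064,0.247,0,1],[0.385,0.064,0.247,0,1],[0.385,0.064,0.247,0,1]]'|grep -v rot
python3 chk.py
```

```text
time: 28.85
eef_pos: [0.3761, -0.1825, 0.2189]
ft_force: [0.6, 0.6, 0.4]
width: 0.048
arm 1796 7.734253500984942 [-0.1789 -0.175  -0.1708] [0.2273 0.2294 0.2309]
eye top [-0.0392 -0.0384 -0.0362] y range [-0.0052  0.0018] apex x -7.186184770741747e-05
tray back y -0.004146447240555927 -0.027517314970492663 0.02663724210437773
rows x y z tw: [0.0014 0.003  0.0069] 0.0001  now [ 0.3764 -0.1826  0.2195] F [-0.73 -0.03 -0.02] w 0.0483 t 28.9 yaw 8.01
hung eyes x [0.4688 0.4784 0.4859] y [-0.1807 -0.1584]
```

```bash
python3 -m creep '[[0.0035,-0.03,0,0,1],[0.0035,-0.06,0,0,1],[0.0035,-0.09,0,0,1],[0.0035,-0.12,0,0,1],[0.0035,-0.135,0,0,1],[0.0035,-0.135,0.01,0,1],[0.0035,-0.135,0.02,0,1],[0.0035,-0.135,0.03,0,1],[0.0035,-0.135,0.036,0,1],[0.0035,-0.135,0.036,0,1]]'|grep -v rot
python3 -m creep '[[0,-0.01,0,0,1],[0,-0.02,0,0,1],[0,-0.028,0,0,1],[0,-0.034,0,0,1],[0,-0.034,0,0,1]]'|grep -v rot
for i in 1 2; do python3 -m creep '[[0,-0.001,0,0,1],[0,-0.002,0,0,1],[0,-0.003,0,0,1],[0,-0.003,0,0,1]]'|grep -v rot; done
```

```text
time: 29.9
eef_pos: [0.4427, -0.1748, 0.1994]
ft_force: [-0.5, 0.3, 0.2]
width: 0.0479
time: 30.4
eef_pos: [0.4603, -0.1723, 0.1996]
ft_force: [-0.2, 0.5, -0.8]
width: 0.0483
time: 30.8
eef_pos: [0.4613, -0.1723, 0.1997]
ft_force: [-0.2, -1.3, -0.1]
width: 0.0479
time: 31.2
eef_pos: [0.4629, -0.172, 0.1997]
ft_force: [-0.2, 0.3, -0.3]
width: 0.0479
```

```bash
for i in 1 2; do python3 -m creep '[[0,-0.001,0,0,1],[0,-0.002,0,0,1],[0,-0.002,0,0,1]]'|grep -v rot; done
```

```text
time: 31.5
eef_pos: [0.4639, -0.1718, 0.1997]
ft_force: [0.3, -0.1, -0.2]
width: 0.0479
time: 31.8
eef_pos: [0.4646, -0.1718, 0.1996]
ft_force: [-4.1, -0.4, 0.2]
width: 0.0482
```

```bash
python3 -m creep '[[0,-0.001,0,0,1],[0,-0.002,0,0,1],[0,-0.002,0,0,1]]'|grep -v rot
```

```text
time: 32.1
eef_pos: [0.4654, -0.1717, 0.1996]
ft_force: [-8.6, -1.2, 1.0]
width: 0.0478
```

```bash
python3 -m creep '[[0,0,0,0,1],[0,0,0,0,1],[0,0,0,0,1],[0,0,0,0,1],[0,0,0,0,1]]'|grep -v rot;python3 -m creep '[[0,0,0,0,1],[0,0,0,0,1],[0,0,0,0,1],[0,0,0,0,1],[0,0,0,0,1],[0,0,0,0,1]]'|grep -v rot
python3 -m creep '[[0,0.001,0,0,1],[0,0.002,0.0005,0,1],[0,0.0025,0.001,0,1],[0,0.003,0.001,0,1],[0,0.003,0.001,0,1]]'|grep -v rot
python3 -m creep '[[0,0,0,0,0],[0,0,0,0,-0.3],[0,0,0,0,-0.6],[0,0,0,0,-0.6],[0,0,-0.02,0,-0.6],[0,0,-0.06,0,-0.6],[0,0,-0.14,0,-0.7],[0,0,-0.22,0,-1],[0,0,-0.28,0,-1],[0,0.1,-0.28,0,-1]]'|grep -v rot
python3 -m creep '[[0,0.1,0,0,-1],[-0.1,0.1,0,0,-1],[-0.2,0.1,0,0,-1],[-0.2,0.1,0,0,-1],[-0.2,0.1,0,0,-1],[-0.2,0.1,0,0,-1]]'|grep -v rot
python3 - <<'E'
from h import *
np.set_printoptions(precision=4,suppress=True)
p,d=cam("side"); a=cv2.resize(p[100:240,250:370],None,fx=3.3,fy=4,interpolation=cv2.INTER_CUBIC)
q,d=cam("wrist"); Y=cloud(ld("wrist")).reshape(-1,3); b=cv2.resize(q,(400,300))
o=np.zeros((600,800,3),np.uint8); o[:560,:396]=a; o[:300,400:]=b; q2,_=cam("top"); o[300:600,400:]=cv2.resize(q2[130:280,280:400],(400,300)); cv2.imwrite("pics/f1.png",o)
for n in("side","top","wrist"):
  X=cloud(ld(n)).reshape(-1,3)
  e=np.array([.9903,.1392]);f=np.array([-.1392,.9903]); u=(X[:,:2]-[.5375,-.1603])@e; v=(X[:,:2]-[.5375,-.1603])@f
  for a,b in((.22,.245),(.195,.215),(.12,.16),(.06,.09)):
    m=(abs(v)<.06)&(u>-.1)&(u<-.045)&(X[:,2]>a)&(X[:,2]<b)&((abs(v)>.007)|(a<.2)); 
    if m.sum()>5: print(n,a,m.sum(),"u",np.percentile(u[m],[2,15,50,85]),"v",np.percentile(v[m],[2,98]))
E
```

```text
time: 32.6
eef_pos: [0.4653, -0.1717, 0.1996]
ft_force: [-7.4, -0.4, 0.3]
width: 0.0479
time: 33.2
eef_pos: [0.4654, -0.1717, 0.1996]
ft_force: [-6.8, -1.8, 0.8]
width: 0.0478
time: 33.7
eef_pos: [0.4644, -0.1718, 0.1993]
ft_force: [-0.2, -0.9, 0.4]
width: 0.048
time: 34.7
eef_pos: [0.4174, -0.1789, 0.3425]
ft_force: [-0.1, -0.5, -0.3]
width: 0.0853
time: 35.3
eef_pos: [0.3515, -0.0871, 0.3395]
ft_force: [-0.6, -0.7, 0.3]
width: 0.0856
side 0.22 74 u [-0.0787 -0.0764 -0.0666 -0.0565] v [-0.0131  0.019 ]
side 0.195 93 u [-0.0786 -0.0773 -0.0725 -0.0599] v [-0.0212  0.0248]
side 0.12 297 u [-0.084  -0.0778 -0.0704 -0.0622] v [-0.0511  0.0509]
side 0.06 131 u [-0.0851 -0.0823 -0.0745 -0.0627] v [-0.0278  0.0498]
top 0.22 114 u [-0.0769 -0.0746 -0.0665 -0.0564] v [-0.0247  0.0184]
top 0.195 25 u [-0.077  -0.0769 -0.075  -0.0582] v [-0.0239  0.0216]
top 0.12 186 u [-0.0823 -0.0759 -0.0669 -0.0591] v [-0.0544  0.0476]
top 0.06 59 u [-0.0839 -0.0827 -0.0785 -0.0745] v [-0.0265  0.0241]
wrist 0.22 1414 u [-0.076  -0.0735 -0.0655 -0.0552] v [-0.0217  0.0218]
wrist 0.195 345 u [-0.0764 -0.076  -0.0731 -0.0582] v [-0.0219  0.0243]
wrist 0.12 1424 u [-0.0826 -0.0756 -0.0668 -0.0581] v [-0.0275  0.05  ]
wrist 0.06 398 u [-0.0821 -0.0809 -0.0757 -0.0685] v [-0.0246  0.0496]
```

View pics/f1.png

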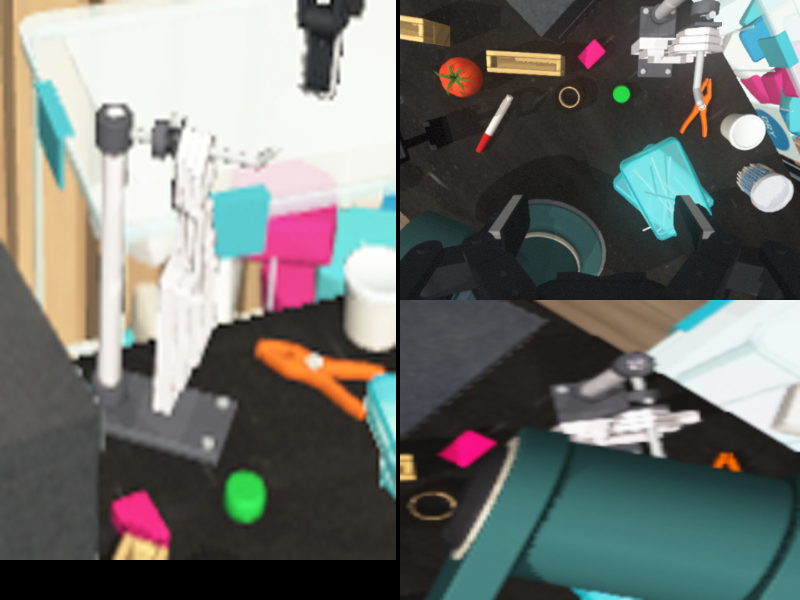

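The picture shows all three pans nested on the arm: side view about (185,280), wrist view (680,45). The eye stack is about 21 mm deep, which is 3 × 7 mm. I'll check it's still, then hand in.

```bash
python3 -m creep '[[0,0,0,0,-1],[0,0,0,0,-1],[0,0,0,0,-1],[0,0,0,0,-1],[0,0,0,0,-1],[0,0,0,0,-1],[0,0,0,0,-1],[0,0,0,0,-1]]'|grep time
python3 - <<'E'
from h import *
np.set_printoptions(precision=4,suppress=True)
for k in range(3):
  cam("wrist"); X=cloud(ld("wrist")).reshape(-1,3)
  e=np.array([.9903,.1392]);f=np.array([-.1392,.9903]); u=(X[:,:2]-[.5375,-.1603])@e; v=(X[:,:2]-[.5375,-.1603])@f
  for a,b in((.22,.245),(.06,.09)):
    m=(abs(v)<.06)&(u>-.1)&(u<-.045)&(X[:,2]>a)&(X[:,2]<b); print(a,np.percentile(u[m],[2,15,50]),np.percentile(v[m],[2,50,98]))
print(env.close_job(), env.observe()["time"])
E
```

```text
time: 36.25
0.22 [-0.0971 -0.0762 -0.0663] [-0.0199  0.0019  0.0201]
0.06 [-0.0829 -0.0818 -0.0765] [-0.0246 -0.0041  0.0495]
0.22 [-0.0971 -0.0762 -0.0663] [-0.0199  0.002   0.0201]
0.06 [-0.083  -0.0818 -0.0766] [-0.0246 -0.0039  0.0496]
0.22 [-0.0971 -0.0762 -0.0664] [-0.0196  0.002   0.0203]
0.06 [-0.0829 -0.0818 -0.0766] [-0.0247 -0.0039  0.0496]
the job is handed in; nothing more can be done
the job is handed in; nothing more can be done
```

All three pans are on the hook in the order large, medium, small, and I handed the job in at about 36 s. Each was pressed home at roughly 7–8.5 N for a second or more, eased back to 2 N or less, and released.

**Last checks:**
- **Close together:** the three eyes measure about 21 mm deep, which matches 3 × 7 mm with no gaps.
- **Straight:** the small pan hangs plumb to within about 1–2 mm of what its size predicts.
- **Still:** readings agreed within about 0.2 mm over three depth pictures 0.05 s apart, and the gripper was well clear.
- **Other things on the table:** the tomato, tape, cap, clip box and clamp, and the black look-alike, appeared untouched in the last pictures. I checked these by eye only.

**Disagreements and upsets:**
- **Camera disagreement:** the top and side cameras differed by 2–4 mm, so I relied on the wrist camera and on touch.
- **Medium pan bind:** it briefly bound on the arm, with up to about 4 N sideways and 6–7 N upward. I raised it slightly and moved it sideways about 1 mm before pressing.

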